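# Pack four tea tins into their gift-box bases

## Task

Pack the four tea tins: stand each one upright in the open cardboard box base that matches it in shape and size, flat on the base's floor. The small round tin has been left in the big round base by mistake, so it has to come out and go into its own. Leave the glass sample jar and the tasting cup where they are.

Things in the scene. Friction and masses are not known exactly. Their poses are not given: they have to be found in the camera images.
- small_round_tin: Small round upright tea tin, tinplate with a white and green label band: 40 mm diameter, 52 mm high, under 0.15 kg. At the start it stands inside the big round base, on its floor. Origin: centre of its underside; z up along the tin.
- big_round_tin: Big round upright tea tin, same finish: 62 mm diameter, 64 mm high, under 0.3 kg. Starts standing on the table. Origin: centre of its underside; z up along the tin.
- square_tin: Square upright tea tin, same finish: 42 x 42 mm, 72 mm high, under 0.2 kg. Starts standing on the table. Origin: centre of its underside; z up along the tin. x and y along its sides.
- oblong_tin: Oblong tea tin, same finish: 78 mm along its x, 40 mm along its y, 52 mm high, under 0.2 kg. Starts standing on the table. Origin: centre of its underside; z up along the tin.
- small_round_base: Open cardboard gift-box base, round, the smaller of the two: inside diameter 56 mm. Floor 4 mm thick, walls 4 mm thick, rim 18 mm above the table. Fixed to the table. Origin: centre of its underside, on the table; z up.
- big_round_base: Open cardboard gift-box base, round, the larger of the two: inside diameter 78 mm; at the start the small round tin stands in it. Floor 4 mm thick, walls 4 mm thick, rim 18 mm above the table. Fixed to the table. Origin: centre of its underside, on the table; z up.
- square_base: Open cardboard gift-box base, square: inside 58 x 58 mm, sides along its x and y. Floor 4 mm thick, walls 4 mm thick, rim 18 mm above the table. Fixed to the table. Origin: centre of its underside, on the table; z up.
- oblong_base: Open cardboard gift-box base, oblong: inside 94 mm along its x, 56 mm along its y. Floor 4 mm thick, walls 4 mm thick, rim 18 mm above the table. Fixed to the table. Origin: centre of its underside, on the table; z up.
- sample_jar: Green glass sample jar with a wooden lid, 56 mm diameter, 85 mm high, loose, a bystander. Origin: centre of its underside.
- tasting_cup: White porcelain tasting cup without handle, 72 mm across the rim, 50 mm high, loose, a bystander. Origin: centre of its underside.
Things that resemble listed ones, but are neither listed nor needed, are in the scene too. Leave any purple, turquoise or yellow look-alike of the big_round_tin alone.

How it is judged:
By the outcome, as a careful person would: the job done as asked, in the order asked, and still so for the second after the job is handed in, with the robot touching nothing.
It also fails if it takes over 118 s, if anything falls off the work surface, if the arm or the gripper's body presses on something with over 40 N, if the wrist force passes 120 N, or if a joint passes its speed limit or range.

## Robot

A 7-joint arm with a two-finger parallel gripper is mounted at the origin on the work surface. World frame = base frame: x ahead of the robot, y to its left, z up, the work surface at z = 0. Lengths are in mm, angles in degrees, forces in N, time in s.
With the tool pointing down it reaches from about 400 to 875 mm from the base axis. Payload 19.3 kg.
Tool frame: the origin (TCP) lies between the finger pads; the fingertips stand 17 mm ahead of it and the grasp point (between the pads) lies 2 mm behind it (tcp_to_tips is the distance from the TCP to the fingertips, in mm); z points along the fingers, y is the line along which they close (so a half turn about z gives the same grasp; the last joint's range is limited). The gripper opens to 85 mm and grips with 20 to 120 N. Pads are 22 mm wide; open, the fingers measure 114 mm over their backs; the gripper's body (76 mm by 85 mm) begins 54 mm behind the grasp point. The pads swing forward as they close: fully open they stand 13 mm farther back than shut.
Start: joints at [59.691, 29.874, -2.08, 91.645, 1.215, 58.505, -6.463], TCP at [276.768, -560.37, 248.291] pointing down, gripper open.
Joint ranges: [-166.77, 166.77], [-17.47, 122.26], [-85.68, 81.53], [9.62, 139.38], [-72.42, 252.41], [9.2, 110.78], [-144.41, 144.41]. Speed limits (degrees/s): [108.29, 108.29, 136.94, 136.94, 172.46, 172.46, 172.46].

## Interface

Orientations are given as [roll, pitch, yaw] about the fixed x, y, z axes, in that order (R = Rz(yaw) Ry(pitch) Rx(roll)).
In Python, from plant import * gives the robot as it stands. The module is installed in compiled form; this text tells all that it offers.
- The arm moves only by the tool move_arm, never from a script. Its argument "steps" is a list of rows, each a list of 7 numbers: the turn, a rotation vector about the tool's x, y, z scaled (see below), then the shift along the tool's x, y, z scaled (see below), then the closure, from 0 (fully open) to 1 (shut). A call has 1 to 12 rows; each row shifts and turns the commanded pose from where the row before left it, along the tool's axes as they then stand; what a row does not reach is not made up. The controller multiplies each number of a shift by 500 mm and each number of a turn by 0.08 rad. A row lasts 1/8 s, in which the tool goes at most 62.5 mm and 10.7 degrees, less where a joint would pass 70% of its speed; a pose out of reach is approached as far as the arm can. A call with a number of a shift or a turn outside -1 to 1 is refused whole. A call with a gripper value outside its range is refused whole. The fingers move at their own pace and stop on an object; "newtons" is the grip in N (left out, the last holds). Time passes only in rows, so rows that do not move let the fingers close. It gives the time, the measured TCP pose, the force, the opening and the grip force at its end, in the units of the state.
- get_state(): the state, without advancing time (a new reading comes with each control period).
- get_image(name): name is "side" or "top"; returns the picture (400x640x3 uint8, red, green, blue); there is no depth.
- calibration(name): a dict with "mtx" (3x3 intrinsics, pixels), "R" (3x3) and "t" (3): a world point X has camera coordinates R X + t. Camera axes: x right, y down, z forward; pixel columns grow to the right and rows downward; lengths in mm; the calibration is good to about 2 mm. A picture is of the moment at which its call begins. calibration takes no time and is no camera call.
- job_done(): hands the job in; it is judged then, once.
Trained networks look in the newest picture that a camera, given by its name, has taken for a name from the list of things; names that differ only in an ending like _2 or _b are one class to them, and where a whole thing is asked for, a point or a joint stands for the part that bears it (a point fixed in the world has none). Each returns a list of dicts, best first, with "score" (0 to 1); they miss things now and then, are a little off and sometimes report something else, mostly with a low value. They report only what shows in the picture. A call takes as long as a camera call. They do not tell look-alikes from the thing itself.
- find_in(target, camera): "position" ([column, row] in pixels, amid what is visible of it).
- trace(target, camera): "mask" (400x640 bool, what is visible of it) and "position" ([column, row] in pixels, amid what is visible of it).
- place_of(target, camera): "position" ([column, row] in pixels: a listed point, or the origin of a listed thing).
The state is a dict: "t": time; "joint_pos": joint angles; "dq": joint speeds; "joint_efforts": joint torques, N m; "tcp_pos": TCP position; "ee_rot": TCP orientation; "ft_force": force on the tool from outside, world axes, zero at the start; "moment": the same for the moment, N m; "opening": finger opening in mm; "gripper_force": force on a finger pad.
Only numpy, scipy, OpenCV 4.12 (cv2) and the standard library are available. Lean on these libraries where they do the work, as an engineer would, in place of code of your own. Each camera call takes 0.05 s, during which the arm holds its last target. There are 200 camera calls.

## Working session

There is one attempt and no reset: what is moved stays moved. The work goes in short steps, Python scripts to look and compute and a tool call to move; the robot and the scene stay as the last step left them, time stands still between calls to the robot, and variables do not carry over. Pictures are saved under pics/ and viewed, at most 14 in all, crops included, and the job is handed in when it is done.

Besides the shell and the picture viewer there is one more tool, called after "Emit:" as name([rows], argument=value, ...), one row to a line, values as JSON. move_arm: Moves the arm, as the interface text tells. Its arguments: {"type":"object","properties":{"steps":{"type":"array"},"newtons":{"type":"number"}},"required":["steps"]}

```bash
mkdir -p pics; python3 - <<'E'
from plant import *
import cv2
for n in("top","side"):
    im=get_image(n); cv2.imwrite(f"pics/{n}0.png",im[:,:,::-1])
    c=calibration(n); print(n,c["mtx"].round(1).tolist(),c["R"].round(3).tolist(),c["t"].round(1).tolist())
s=get_state(); print(s["ee_rot"],s["tcp_pos"],s["opening"])
for o in "small_round_tin big_round_tin square_tin oblong_tin small_round_base big_round_base square_base oblong_base sample_jar tasting_cup".split():
    print(o,[(([round(float(v)) for v in d["position"]]),round(float(d["score"]),2)) for d in place_of(o,"top")][:4],[(([round(float(v)) for v in d["position"]]),round(float(d["score"]),2)) for d in place_of(o,"side")][:4])
E
```

```text
top [[382.6, 0.0, 321.2], [0.0, 382.6, 203.5], [0.0, 0.0, 1.0]] [[-0.024, -1.0, 0.0], [-0.983, 0.024, -0.183], [0.183, -0.005, -0.983]] [51.6, 536.9, 1190.4]
side [[376.4, 0.0, 328.3], [0.0, 376.4, 201.2], [0.0, 0.0, 1.0]] [[-0.861, -0.509, 0.006], [-0.351, 0.585, -0.731], [0.368, -0.632, -0.682]] [479.9, 192.8, 823.8]
[-1.79941762e+02  3.91055507e-03  2.62878809e+01] [ 276.66591912 -560.13286056  247.77643389] 84.95376009969061
small_round_tin [([415, 254], 0.62), ([267, 179], 0.23)] [([433, 168], 0.83)]
big_round_tin [([213, 172], 0.81), ([219, 200], 0.79), ([184, 219], 0.79), ([251, 210], 0.57)] [([277, 272], 0.97), ([236, 304], 0.77), ([192, 290], 0.66), ([394, 133], 0.61)]
square_tin [([267, 181], 0.73)] [([258, 241], 0.57)]
oblong_tin [([393, 173], 0.59)] [([336, 152], 0.89)]
small_round_base [([372, 221], 0.61)] [([372, 185], 0.7)]
big_round_base [([422, 256], 0.55)] [([432, 171], 0.83), ([372, 186], 0.4)]
square_base [([298, 229], 0.69), ([419, 258], 0.6)] [([338, 242], 0.7), ([431, 170], 0.34)]
oblong_base [([339, 163], 0.9)] [([294, 180], 0.93)]
sample_jar [([454, 204], 0.58)] [([396, 132], 0.93)]
tasting_cup [([244, 259], 0.73)] [([336, 315], 0.66), ([372, 185], 0.27)]
```

View pics/top0.png

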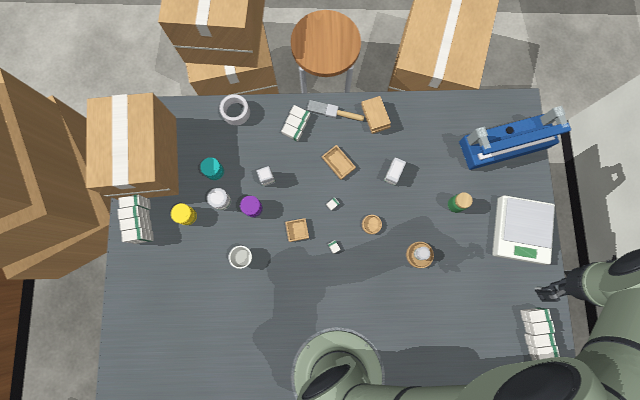

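View pics/side0.png

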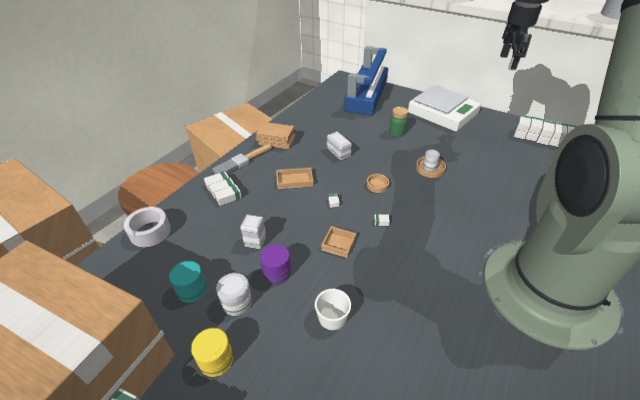

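The tin to pack is the silver one at top (218,198) / side (234,295); purple, turquoise and yellow drums surround it. Small tin sits in the big base at top (420,254); small base (372,224), square base (298,230), oblong base (339,162), square tin (265,175), oblong tin (396,171). Two miniature white/green boxes lie between the bases as clutter. Now I'll fit the poses by silhouette.

```bash
cat > fit.py <<'E'
from plant import *
import numpy as np, cv2
from scipy.optimize import minimize
CAL={n:calibration(n) for n in("top","side")}
def proj(n,P):
    c=CAL[n]; p=(c["R"]@np.asarray(P,float).T).T+c["t"]; q=p@c["mtx"].T; return q[:,:2]/q[:,2:]
def ground(n,uv,z):
    c=CAL[n]; d=c["R"].T@np.linalg.inv(c["mtx"])@[uv[0],uv[1],1]; o=-c["R"].T@c["t"]; return (o+d*(z-o[2])/d[2])[:2]
def shape(dx,dy,h,rnd):
    if rnd: a=np.linspace(0,2*np.pi,40); xy=np.c_[np.cos(a),np.sin(a)]*dx/2
    else: xy=np.array([[1,1],[-1,1],[-1,-1],[1,-1]])*[dx/2,dy/2]
    return np.vstack([np.c_[xy,0*xy[:,0]],np.c_[xy,0*xy[:,0]+h]])
def render(n,S,x,y,z,yaw):
    c,s=np.cos(yaw),np.sin(yaw); P=S@np.array([[c,-s,0],[s,c,0],[0,0,1]]).T+[x,y,z]
    h=cv2.convexHull(proj(n,P).astype(np.float32)); m=np.zeros((400*4,640*4),np.uint8)
    cv2.fillConvexPoly(m,np.round(((h+.5)*4-.5)*16).astype(np.int32),1,shift=4); return cv2.resize(m.astype(np.float32),(640,400),interpolation=cv2.INTER_AREA)
def fit(name,dims,rnd,z,near,yaws=None):
    M={}
    for n in near:
        ds=trace(name,n)
        ds=[d for d in ds if np.hypot(*(np.array(d["position"])-near[n]))<22]
        if ds: M[n]=ds[0]["mask"].astype(np.float32)
    if not M: print(name,"no mask");return
    S=shape(*dims,rnd); n0=list(near)[0]; x0=ground(n0,near[n0],z+dims[2]/2)
    def cost(p,ms=M): return sum(1-np.minimum(m,r).sum()/np.maximum(m,r).sum() for n,m in ms.items() for r in[render(n,S,p[0],p[1],z,p[2] if not rnd else 0)])/len(ms)
    best=None
    for a in ([0] if rnd else np.radians(np.arange(0,180 if dims[0]!=dims[1] else 90,15))):
        r=minimize(cost,[*x0,a],method="Nelder-Mead",options=dict(initial_simplex=[[*x0,a],[x0[0]+10,x0[1],a],[x0[0],x0[1]+10,a],[*x0,a+.2]],xatol=.1,fatol=1e-4,maxfev=160))
        if best is None or r.fun<best.fun: best=r
    print(name,"x %.1f y %.1f yaw %.1f"%(best.x[0],best.x[1],np.degrees(best.x[2])),"cost",round(best.fun,3),{n:round(float(cost(best.x,{n:m})),2) for n,m in M.items()},flush=True)
    return best.x
E
cat > m1.py <<'E'
from fit import *
for n in("top","side"): get_image(n)
fit("small_round_tin",(40,40,52),1,4,dict(top=(420,254),side=(432,160)))
fit("big_round_tin",(62,62,64),1,0,dict(top=(218,198),side=(234,295)))
fit("square_tin",(42,42,72),0,0,dict(top=(265,175),side=(253,232)))
fit("oblong_tin",(78,40,52),0,0,dict(top=(396,171),side=(339,146)))
fit("small_round_base",(64,64,18),1,0,dict(top=(372,224),side=(377,183)))
fit("big_round_base",(86,86,18),1,0,dict(top=(420,256),side=(431,168)))
fit("square_base",(66,66,18),0,0,dict(top=(298,230),side=(339,242)))
fit("oblong_base",(102,64,18),0,0,dict(top=(339,162),side=(295,179)))
E
time python3 m1.py
```

```text
small_round_tin x 370.5 y -280.0 yaw 1.9 cost 0.186 {'top': 0.26, 'side': 0.11}
big_round_tin x 562.6 y 372.4 yaw 6.0 cost 0.091 {'top': 0.13, 'side': 0.05}
square_tin x 634.3 y 219.6 yaw 114.9 cost 0.068 {'side': 0.07}
oblong_tin x 644.5 y -210.5 yaw 151.5 cost 0.107 {'top': 0.1, 'side': 0.11}
small_round_base x 470.5 y -125.9 yaw 7.9 cost 0.055 {'top': 0.05, 'side': 0.06}
big_round_base x 367.9 y -278.6 yaw 1.2 cost 0.388 {'top': 0.31, 'side': 0.46}
square_base x 458.5 y 120.9 yaw 10.2 cost 0.092 {'top': 0.06, 'side': 0.12}
oblong_base x 687.3 y -24.3 yaw 38.0 cost 0.092 {'top': 0.06, 'side': 0.12}
real	0m30.800s
user	0m51.427s
sys	0m22.766s
```

```bash
cat > go.py <<'E'
# usage: go.py x y z yaw -> turn units about tool z, then shift units along tool x,y,z (totals) after that turn
import sys, numpy as np
from plant import *
from scipy.spatial.transform import Rotation as Ro
x,y,z,yaw=map(float,sys.argv[1:5]); s=get_state()
a=(s["ee_rot"][2]-yaw+90)%180-90
R=Ro.from_euler("xyz",[180,0,s["ee_rot"][2]-a],degrees=True).as_matrix()
d=R.T@(np.array([x,y,z])-s["tcp_pos"])/500
print("t %.1f rot"%s["t"],s["ee_rot"].round(1),"tcp",s["tcp_pos"].round(1),"q7 %.0f"%s["joint_pos"][6],"F",s["ft_force"].round(1),"open %.1f"%s["opening"])
print("turn units %.2f (max 1/row) newyaw %.1f"%(np.radians(a)/.08,s["ee_rot"][2]-a),"shift",d.round(3),"norm %.3f (max .125/row)"%np.linalg.norm(d))
E
```

Emit:
move_arm([
  [0, 0, 0, 0.083, -0.084, 0, 0],
  [0, 0, 0, 0.083, -0.084, 0, 0],
  [0, 0, 0, 0.083, -0.084, 0, 0],
  [0, 0, 0, 0.083, -0.084, 0, 0],
  [0, 0, 0, 0.083, -0.084, 0, 0],
  [0, 0, 0, 0, 0, 0.09, 0],
  [0, 0, 0, 0, 0, 0.09, 0],
  [0, 0, 0, 0, 0, 0.08, 0],
  [0, 0, 0, 0, 0, 0, 0],
], newtons=30)

```text
t: 3.12
tcp_pos: [368.8, -279.4, 116.7]
ee_rot: [-179.8, 0.1, 26.3]
ft_force: [-0.9, 0.5, 1.0]
opening: 85.6
gripper_force: 0.0
```

```bash
python3 go.py 370.5 -280 41 26.3; python3 - <<'E'
from plant import *
import cv2,numpy as np
a=get_image("top")[200:310,350:490,::-1];b=get_image("side")[90:200,370:510,::-1]
cv2.imwrite("pics/a1.png",cv2.resize(np.hstack([a,b]),None,fx=2.8,fy=2.8,interpolation=2))
E
```

```text
t 3.1 rot [-1.798e+02  1.000e-01  2.630e+01] tcp [ 368.8 -279.4  116.7] q7 -39 F [-0.9  0.5  1. ] open 85.6
turn units 0.00 (max 1/row) newyaw 26.3 shift [0.003 0.003 0.151] norm 0.151 (max .125/row)
```

View pics/a1.png

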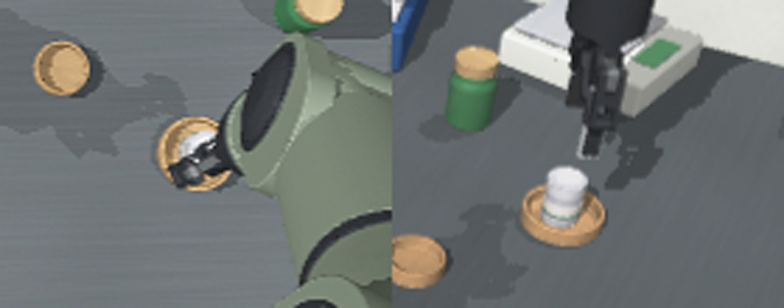

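```bash
python3 - <<'E'
from fit import *
for n in CAL: print(n,proj(n,[[368.8,-279.4,99.7],[370.5,-280,56],[370.5,-280,4],[370.5,-280,18]]).round(1).tolist())
E
```

```text
top [[427.3, 252.8], [423.7, 253.0], [419.5, 253.9], [420.6, 253.7]]
side [[435.9, 140.3], [432.4, 152.6], [429.0, 166.8], [429.9, 163.0]]
```

Emit:
move_arm([
  [0, 0, 0, 0.003, 0.003, 0.08, 0],
  [0, 0, 0, 0, 0, 0.07, 0],
  [0, 0, 0, 0, 0, 0, 0],
  [0, 0, 0, 0, 0, 0, 1],
  [0, 0, 0, 0, 0, 0, 1],
  [0, 0, 0, 0, 0, 0, 1],
  [0, 0, 0, 0, 0, 0, 1],
  [0, 0, 0, 0, 0, 0, 1],
  [0, 0, 0, 0, 0, 0, 1],
])

```text
t: 4.35
tcp_pos: [372.4, -281.3, 44.6]
ee_rot: [179.9, -0.1, 26.3]
ft_force: [-2.6, 1.5, 19.4]
opening: 39.3
gripper_force: 27.8
```

Emit:
move_arm([
  [0, 0, 0, 0, 0, -0.06, 1],
  [0, 0, 0, 0, 0, -0.1, 1],
  [0, 0, 0, 0, 0, 0, 1],
])

```text
t: 4.72
tcp_pos: [373.1, -281.9, 126.7]
ee_rot: [179.7, -0.2, 26.3]
ft_force: [-0.4, 0.9, -1.2]
opening: 38.9
gripper_force: 31.4
```

```bash
python3 go.py 470.5 -125.9 80 26.3
```

```text
t 4.7 rot [179.7  -0.2  26.3] tcp [ 373.1 -281.9  126.7] q7 -40 F [-0.4  0.9 -1.2] open 38.9
turn units -0.01 (max 1/row) newyaw 26.3 shift [ 0.313 -0.193  0.093] norm 0.380 (max .125/row)
```

Emit:
move_arm([
  [0, 0, 0, 0.08, -0.048, 0, 1],
  [0, 0, 0, 0.08, -0.048, 0, 1],
  [0, 0, 0, 0.08, -0.048, 0, 1],
  [0, 0, 0, 0.073, -0.049, 0.04, 1],
  [0, 0, 0, 0, 0, 0.05, 1],
  [0, 0, 0, 0, 0, 0, 1],
])

```text
t: 5.48
tcp_pos: [468.4, -124.6, 77.1]
ee_rot: [-179.9, 0.1, 26.3]
ft_force: [-0.8, -0.5, -0.7]
opening: 39.4
gripper_force: 31.4
```

```bash
python3 go.py 470.5 -125.9 45 26.3;  python3 - <<'E'
from fit import *
for n in CAL: get_image(n)
fit("big_round_base",(86,86,18),1,0,dict(top=(420,256),side=(431,168)))
a=get_image("top")[170:280,310:450,::-1];b=get_image("side")[120:230,310:450,::-1]
cv2.imwrite("pics/a2.png",cv2.resize(np.hstack([a,b]),None,fx=2.8,fy=2.8,interpolation=2))
E
```

```text
t 5.5 rot [-1.799e+02  1.000e-01  2.630e+01] tcp [ 468.4 -124.6   77.1] q7 -62 F [-0.8 -0.5 -0.7] open 39.4
turn units 0.01 (max 1/row) newyaw 26.3 shift [0.003 0.004 0.064] norm 0.064 (max .125/row)
big_round_base x 366.0 y -277.4 yaw -9.6 cost 0.115 {'side': 0.12}
```

View pics/a2.png

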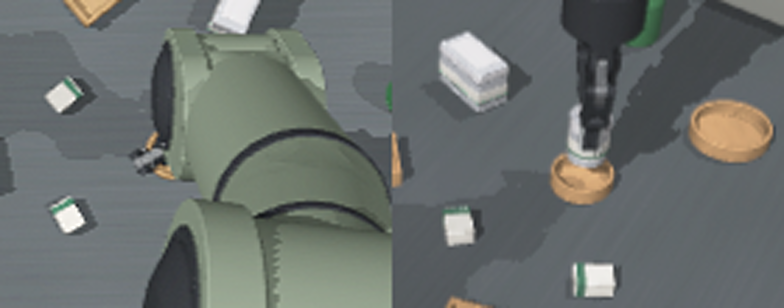

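The tin hangs upright over the small base (crop side 587,150 over 583,178). Lowering.

Emit:
move_arm([
  [0, 0, 0, 0.003, 0.003, 0.03, 1],
  [0, 0, 0, 0, 0, 0.025, 1],
  [0, 0, 0, 0, 0, 0.006, 1],
  [0, 0, 0, 0, 0, 0, 1],
  [0, 0, 0, 0, 0, 0, 1],
])

```text
t: 6.4
tcp_pos: [471.5, -125.7, 48.0]
ee_rot: [180.0, -0.0, 26.3]
ft_force: [-1.4, -0.1, -1.7]
opening: 39.2
gripper_force: 31.4
```

Emit:
move_arm([
  [0, 0, 0, 0, 0, 0.005, 1],
  [0, 0, 0, 0, 0, 0.003, 1],
  [0, 0, 0, 0, 0, 0, 1],
])

```text
t: 6.78
tcp_pos: [471.6, -125.8, 44.6]
ee_rot: [180.0, -0.0, 26.3]
ft_force: [-5.3, 2.0, 24.3]
opening: 39.2
gripper_force: 33.8
```

Emit:
move_arm([
  [0, 0, 0, 0, 0, -0.002, 0.5],
  [0, 0, 0, 0, 0, 0, 0],
  [0, 0, 0, 0, 0, 0, 0],
  [0, 0, 0, 0, 0, 0, 0],
  [0, 0, 0, 0, 0, -0.08, 0],
  [0, 0, 0, 0, 0, -0.12, 0],
  [0, 0, 0, 0, 0, -0.06, 0],
  [0, 0, 0, 0, 0, 0, 0],
])

```text
t: 7.78
tcp_pos: [472.4, -126.0, 176.8]
ee_rot: [179.9, -0.2, 26.3]
ft_force: [0.1, -0.5, -0.3]
opening: 85.4
gripper_force: 0.0
```

```bash
python3 go.py 562.6 372.4 160 26.3;  python3 - <<'E'
from fit import *
for n in CAL: get_image(n)
fit("small_round_tin",(40,40,52),1,4,dict(side=(377,175)))
get_image("top")
E
```

```text
t 7.8 rot [179.9  -0.2  26.3] tcp [ 472.4 -126.   176.8] q7 -60 F [ 0.1 -0.5 -0.3] open 85.4
turn units -0.01 (max 1/row) newyaw 26.3 shift [ 0.603 -0.814  0.034] norm 1.014 (max .125/row)
small_round_tin x 472.0 y -130.8 yaw 9.1 cost 0.179 {'side': 0.18}
```

Emit:
move_arm([
  [0, 0, 0, 0.067, -0.09, 0, 0],
  [0, 0, 0, 0.067, -0.09, 0, 0],
  [0, 0, 0, 0.067, -0.09, 0, 0],
  [0, 0, 0, 0.067, -0.09, 0, 0],
  [0, 0, 0, 0.067, -0.09, 0, 0],
  [0, 0, 0, 0.067, -0.09, 0, 0],
  [0, 0, 0, 0.067, -0.09, 0, 0],
  [0, 0, 0, 0.067, -0.09, 0, 0],
  [0, 0, 0, 0.067, -0.09, 0, 0],
])

```text
t: 9.1
tcp_pos: [562.1, 372.5, 173.2]
ee_rot: [180.0, 0.1, 26.3]
ft_force: [-0.3, -1.7, -0.0]
opening: 85.5
gripper_force: 0.0
```

Emit:
move_arm([
  [0, 0, -0.92, 0, 0, 0, 0],
  [0, 0, -0.92, 0, 0, 0, 0],
  [0, 0, -0.92, 0, 0, 0, 0],
  [0, 0, -0.92, 0, 0, 0, 0],
  [0, 0, -0.92, 0, 0, 0, 0],
  [0, 0, -0.92, 0, 0, 0, 0],
  [0, 0, -0.92, 0, 0, 0, 0],
  [0, 0, -0.92, 0, 0, 0, 0],
  [0, 0, 0, 0, 0, 0, 0],
])

```text
t: 10.22
tcp_pos: [562.0, 370.6, 173.4]
ee_rot: [-179.9, 0.1, 60.0]
ft_force: [0.5, 0.2, 0.7]
opening: 85.3
gripper_force: 0.0
```

```bash
python3 go.py 562.6 372.4 42 60;  python3 - <<'E'
from fit import *
for n in CAL: get_image(n)
fit("small_round_tin",(40,40,52),1,4,dict(top=(376,220),side=(377,175)))
fit("big_round_base",(86,86,18),1,0,dict(top=(420,256),side=(431,168)))
a=get_image("top")[140:320,150:440,::-1];b=get_image("side")[120:370,160:450,::-1]
b=cv2.rectangle(b.copy(),(0,0),(0,0),0)
cv2.imwrite("pics/a3.png",cv2.resize(np.vstack([a,b]),None,fx=1.39,fy=1.39,interpolation=2))
E
```

```text
t 10.2 rot [-1.799e+02  1.000e-01  6.000e+01] tcp [562.  370.6 173.4] q7 -79 F [0.5 0.2 0.7] open 85.3
turn units -0.00 (max 1/row) newyaw 60.0 shift [ 0.004 -0.001  0.263] norm 0.263 (max .125/row)
small_round_tin x 471.4 y -126.5 yaw -5.8 cost 0.092 {'top': 0.06, 'side': 0.12}
big_round_base x 367.8 y -278.6 yaw -1.4 cost 0.059 {'top': 0.06, 'side': 0.05}
```

View pics/a3.png

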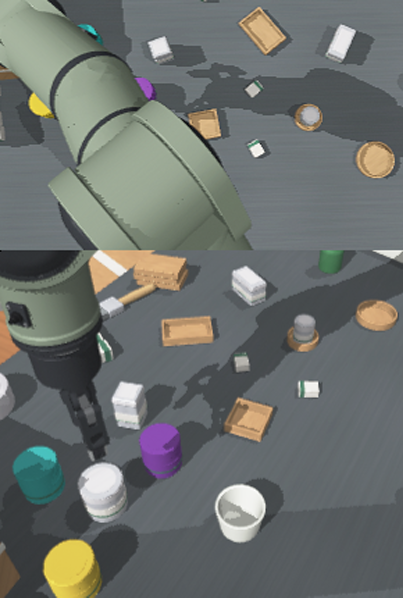

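Small tin stands in its base; the gripper is over the silver drum, clear of purple and turquoise. Descending.

Emit:
move_arm([
  [0, 0, 0, 0.004, -0.001, 0.11, 0],
  [0, 0, 0, 0, 0, 0.1, 0],
  [0, 0, 0, 0, 0, 0.052, 0],
  [0, 0, 0, 0, 0, 0, 0],
  [0, 0, 0, 0, 0, 0, 1],
  [0, 0, 0, 0, 0, 0, 1],
  [0, 0, 0, 0, 0, 0, 1],
  [0, 0, 0, 0, 0, 0, 1],
  [0, 0, 0, 0, 0, 0, 1],
], newtons=40)

```text
t: 11.75
tcp_pos: [563.7, 373.4, 45.8]
ee_rot: [179.9, -0.1, 60.0]
ft_force: [-2.5, -1.0, 8.0]
opening: 61.0
gripper_force: 43.6
```

Emit:
move_arm([
  [0, 0, 0, 0, 0, -0.06, 1],
  [0, 0, 0, 0, 0, -0.1, 1],
  [0, 0, 0, 0, 0, -0.08, 1],
  [0, 0, 0, 0, 0, 0, 1],
])

```text
t: 12.25
tcp_pos: [564.4, 373.9, 168.3]
ee_rot: [179.8, -0.3, 60.0]
ft_force: [0.0, 0.5, -3.5]
opening: 60.7
gripper_force: 44.6
```

```bash
python3 go.py 367.8 -278.6 160 26; python3 go.py 367.8 -278.6 160 60
```

```text
t 12.2 rot [179.8  -0.3  60. ] tcp [564.4 373.9 168.3] q7 -79 F [ 0.   0.5 -3.5] open 60.7
turn units 7.42 (max 1/row) newyaw 26.0 shift [-0.925  1.     0.017] norm 1.363 (max .125/row)
t 12.2 rot [179.8  -0.3  60. ] tcp [564.4 373.9 168.3] q7 -79 F [ 0.   0.5 -3.5] open 60.7
turn units -0.00 (max 1/row) newyaw 60.0 shift [-1.327  0.312  0.017] norm 1.363 (max .125/row)
```

Emit:
move_arm([
  [0, 0, 0, -0.11, 0.026, 0, 1],
  [0, 0, 0, -0.11, 0.026, 0, 1],
  [0, 0, 0, -0.11, 0.026, 0, 1],
  [0, 0, 0, -0.11, 0.026, 0, 1],
  [0, 0, 0, -0.11, 0.026, 0, 1],
  [0, 0, 0, -0.11, 0.026, 0, 1],
  [0, 0, 0, -0.11, 0.026, 0, 1],
  [0, 0, 0, -0.11, 0.026, 0, 1],
  [0, 0, 0, -0.11, 0.026, 0, 1],
  [0, 0, 0, -0.11, 0.026, 0, 1],
  [0, 0, 0, -0.11, 0.026, 0, 1],
  [0, 0, 0, -0.11, 0.026, 0, 1],
])

```text
t: 13.75
tcp_pos: [367.4, -278.5, 163.9]
ee_rot: [180.0, 0.0, 60.0]
ft_force: [1.3, -0.2, -2.0]
opening: 61.1
gripper_force: 44.6
```

Emit:
move_arm([
  [0, 0, 0, 0, 0, 0.08, 1],
  [0, 0, 0, 0, 0, 0.08, 1],
  [0, 0, 0, 0, 0, 0, 1],
  [0, 0, 0, 0, 0, 0, 1],
])

```text
t: 14.25
tcp_pos: [368.7, -276.8, 84.9]
ee_rot: [180.0, 0.0, 60.0]
ft_force: [0.1, -0.5, -1.9]
opening: 61.3
gripper_force: 45.1
```

```bash
python3 go.py 367.8 -278.6 50 60;  python3 - <<'E'
from fit import *
for n in CAL: get_image(n)
b=get_image("side")[80:200,360:520,::-1]
fit("big_round_tin",(62,62,64),1,40,dict(side=(432,150)))
cv2.imwrite("pics/a4.png",cv2.resize(b,None,fx=3,fy=3,interpolation=2))
E
```

```text
t 14.2 rot [180.   0.  60.] tcp [ 368.7 -276.8   84.9] q7 -14 F [ 0.1 -0.5 -1.9] open 61.3
turn units 0.01 (max 1/row) newyaw 60.0 shift [-0.004  0.     0.07 ] norm 0.070 (max .125/row)
big_round_tin x 369.5 y -273.9 yaw 9.9 cost 0.192 {'side': 0.19}
```

View pics/a4.png

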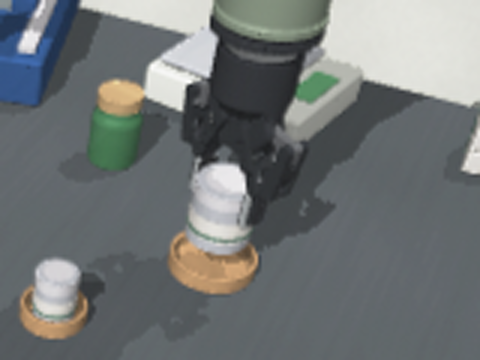

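The big drum hangs upright just behind/above the centre of its base (crop 220,215 over 214,262). Lowering.

Emit:
move_arm([
  [0, 0, 0, -0.004, 0, 0.03, 1],
  [0, 0, 0, 0, 0, 0.03, 1],
  [0, 0, 0, 0, 0, 0.008, 1],
  [0, 0, 0, 0, 0, 0, 1],
  [0, 0, 0, 0, 0, 0, 1],
])

```text
t: 15.08
tcp_pos: [367.2, -278.3, 49.3]
ee_rot: [-180.0, -0.0, 60.0]
ft_force: [-1.1, -0.2, -1.8]
opening: 61.3
gripper_force: 46.4
```

Emit:
move_arm([
  [0, 0, 0, 0, 0, 0.004, 1],
  [0, 0, 0, 0, 0, 0.002, 1],
  [0, 0, 0, 0, 0, 0, 1],
])

```text
t: 15.45
tcp_pos: [367.3, -278.4, 48.2]
ee_rot: [180.0, 0.0, 60.0]
ft_force: [-9.8, 8.4, 57.3]
opening: 61.2
gripper_force: 53.2
```

Emit:
move_arm([
  [0, 0, 0, 0, 0, -0.003, 1],
  [0, 0, 0, 0, 0, 0, 0.3],
  [0, 0, 0, 0, 0, 0, 0],
  [0, 0, 0, 0, 0, 0, 0],
  [0, 0, 0, 0, 0, 0, 0],
  [0, 0, 0, 0, 0, -0.08, 0],
  [0, 0, 0, 0, 0, -0.12, 0],
  [0, 0, 0, 0, 0, -0.08, 0],
  [0, 0, 0, 0, 0, 0, 0],
])

```text
t: 16.58
tcp_pos: [368.3, -279.3, 190.9]
ee_rot: [179.7, 0.0, 60.0]
ft_force: [0.2, 0.4, -0.5]
opening: 85.8
gripper_force: 0.0
```

```bash
python3 go.py 634.3 219.6 160 24.9;python3 go.py 634.3 219.6 160 60;  python3 - <<'E'
from fit import *
for n in CAL: get_image(n)
fit("big_round_tin",(62,62,64),1,4,dict(side=(432,155)))
fit("square_tin",(42,42,72),0,0,dict(top=(265,175),side=(253,232)))
E
```

```text
t 16.6 rot [179.7   0.   60. ] tcp [ 368.3 -279.3  190.9] q7 -9 F [ 0.2  0.4 -0.5] open 85.8
turn units 7.66 (max 1/row) newyaw 24.9 shift [ 0.903 -0.681  0.062] norm 1.133 (max .125/row)
t 16.6 rot [179.7   0.   60. ] tcp [ 368.3 -279.3  190.9] q7 -9 F [ 0.2  0.4 -0.5] open 85.8
turn units -0.00 (max 1/row) newyaw 60.0 shift [ 1.13  -0.038  0.062] norm 1.133 (max .125/row)
big_round_tin x 366.8 y -280.8 yaw -3.3 cost 0.096 {'side': 0.1}
square_tin x 635.8 y 218.4 yaw 112.4 cost 0.126 {'top': 0.17, 'side': 0.08}
```

Emit:
move_arm([
  [0, 0, 0, 0.113, -0.004, 0, 0],
  [0, 0, 0, 0.113, -0.004, 0, 0],
  [0, 0, 0, 0.113, -0.004, 0, 0],
  [0, 0, 0, 0.113, -0.004, 0, 0],
  [0, 0, 0, 0.113, -0.004, 0, 0],
  [0, 0, 0, 0.113, -0.004, 0, 0],
  [0, 0, 0, 0.113, -0.004, 0, 0],
  [0, 0, 0, 0.113, -0.004, 0, 0],
  [0, 0, 0, 0.113, -0.004, 0, 0],
  [0, 0, 0, 0.113, -0.004, 0, 0],
])

```text
t: 18.08
tcp_pos: [632.6, 222.6, 186.8]
ee_rot: [-179.9, 0.1, 60.0]
ft_force: [-0.3, -0.7, 0.1]
opening: 84.9
gripper_force: 0.0
```

Emit:
move_arm([
  [0, 0, 0.98, 0, 0, 0, 0],
  [0, 0, 0.98, 0, 0, 0, 0],
  [0, 0, 0.98, 0, 0, 0, 0],
  [0, 0, 0.98, 0, 0, 0, 0],
  [0, 0, 0.98, 0, 0, 0, 0],
  [0, 0, 0.98, 0, 0, 0, 0],
  [0, 0, 0.98, 0, 0, 0, 0],
  [0, 0, 0.98, 0, 0, 0, 0],
  [0, 0, 0, 0, 0, 0, 0],
])

```text
t: 19.2
tcp_pos: [631.8, 221.0, 187.0]
ee_rot: [180.0, 0.1, 24.1]
ft_force: [-0.7, 0.0, 0.0]
opening: 85.4
gripper_force: 0.0
```

```bash
python3 go.py 635 219 46 24;  python3 - <<'E'
from fit import *
for n in CAL: get_image(n)
fit("big_round_tin",(62,62,64),1,4,dict(top=(425,253),side=(432,155)))
a=get_image("top")[130:290,190:450,::-1];b=get_image("side")[120:320,190:450,::-1]
cv2.imwrite("pics/a5.png",cv2.resize(np.vstack([a,b]),None,fx=1.6,fy=1.6,interpolation=2))
E
```

```text
t 19.2 rot [1.80e+02 1.00e-01 2.41e+01] tcp [631.8 221.  187. ] q7 -96 F [-0.7  0.   0. ] open 85.4
turn units 0.03 (max 1/row) newyaw 24.0 shift [0.004 0.006 0.282] norm 0.282 (max .125/row)
big_round_tin x 367.3 y -280.0 yaw -4.3 cost 0.107 {'top': 0.09, 'side': 0.13}
```

View pics/a5.png

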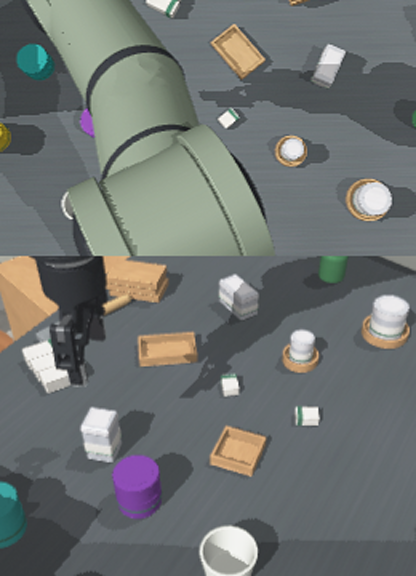

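Both round tins sit in their bases; the gripper is above the square tin (crop side 100,430). Descend and grip.

Emit:
move_arm([
  [0, 0, 0, 0.004, 0.006, 0.1, 0],
  [0, 0, 0, 0, 0, 0.1, 0],
  [0, 0, 0, 0, 0, 0.082, 0],
  [0, 0, 0, 0, 0, 0, 0],
  [0, 0, 0, 0, 0, 0, 1],
  [0, 0, 0, 0, 0, 0, 1],
  [0, 0, 0, 0, 0, 0, 1],
  [0, 0, 0, 0, 0, 0, 1],
  [0, 0, 0, 0, 0, 0, 1],
  [0, 0, 0, 0, 0, 0, 1],
], newtons=40)

```text
t: 20.75
tcp_pos: [636.3, 219.3, 49.4]
ee_rot: [180.0, -0.2, 24.1]
ft_force: [-3.1, -1.2, 11.5]
opening: 43.2
gripper_force: 38.2
```

Emit:
move_arm([
  [0, 0, 0, 0, 0, -0.06, 1],
  [0, 0, 0, 0, 0, -0.1, 1],
  [0, 0, 0, 0, 0, -0.08, 1],
  [0, 0, 0, 0, 0, 0, 1],
])

```text
t: 21.25
tcp_pos: [637.0, 219.5, 171.7]
ee_rot: [180.0, -0.4, 24.1]
ft_force: [-0.7, 0.6, -1.0]
opening: 42.8
gripper_force: 39.6
```

```bash
python3 go.py 458.5 120.9 160 10.2; python3 go.py 458.5 120.9 160 24.1; python3 - <<'E'
from fit import *
for n in CAL: get_image(n)
fit("square_base",(66,66,18),0,0,dict(side=(339,242)))
fit("square_tin",(42,42,72),0,120,dict(side=(242,175)))
E
```

```text
t 21.2 rot [180.   -0.4  24.1] tcp [637.  219.5 171.7] q7 -96 F [-0.7  0.6 -1. ] open 42.8
turn units 3.03 (max 1/row) newyaw 10.2 shift [-0.386  0.131  0.023] norm 0.408 (max .125/row)
t 21.2 rot [180.   -0.4  24.1] tcp [637.  219.5 171.7] q7 -96 F [-0.7  0.6 -1. ] open 42.8
turn units -0.01 (max 1/row) newyaw 24.1 shift [-0.406  0.034  0.023] norm 0.408 (max .125/row)
square_base x 457.4 y 121.5 yaw 99.4 cost 0.055 {'side': 0.06}
square_tin no mask
```

Emit:
move_arm([
  [0, 0, 1, 0, 0, 0, 1],
  [0, 0, 1, 0, 0, 0, 1],
  [0, 0, 1, 0, 0, 0, 1],
  [0, 0, 0, -0.096, 0.033, 0, 1],
  [0, 0, 0, -0.097, 0.033, 0, 1],
  [0, 0, 0, -0.097, 0.033, 0, 1],
  [0, 0, 0, -0.096, 0.033, 0, 1],
  [0, 0, 0, 0, 0, 0.08, 1],
  [0, 0, 0, 0, 0, 0.07, 1],
  [0, 0, 0, 0, 0, 0, 1],
  [0, 0, 0, 0, 0, 0, 1],
])

```text
t: 22.82
tcp_pos: [457.5, 119.6, 92.9]
ee_rot: [-180.0, 0.0, 10.3]
ft_force: [0.6, -0.5, -1.0]
opening: 43.1
gripper_force: 39.6
```

```bash
python3 go.py 458.5 120.9 54 10; python3 - <<'E'
from fit import *
for n in CAL: get_image(n)
fit("square_tin",(42,42,72),0,44,dict(side=(335,218)))
b=get_image("side")[150:280,260:420,::-1]
cv2.imwrite("pics/a6.png",cv2.resize(b,None,fx=3,fy=3,interpolation=2))
E
```

```text
t 22.8 rot [-180.     0.    10.3] tcp [457.5 119.6  92.9] q7 -109 F [ 0.6 -0.5 -1. ] open 43.1
turn units 0.07 (max 1/row) newyaw 10.0 shift [ 0.002 -0.002  0.078] norm 0.078 (max .125/row)
square_tin no mask
```

View pics/a6.png

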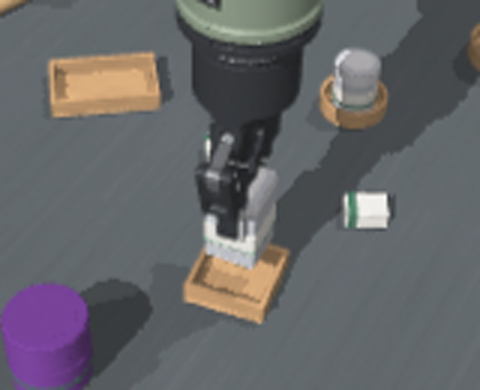

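The square tin hangs parallel to its base, directly over it (crop 240,230 over 238,283). Lowering.

Emit:
move_arm([
  [0, 0, 0, 0.002, -0.002, 0.035, 1],
  [0, 0, 0, 0, 0, 0.035, 1],
  [0, 0, 0, 0, 0, 0.006, 1],
  [0, 0, 0, 0, 0, 0, 1],
  [0, 0, 0, 0, 0, 0, 1],
])

```text
t: 23.65
tcp_pos: [458.5, 120.7, 55.0]
ee_rot: [-180.0, -0.1, 10.3]
ft_force: [0.6, 0.0, -2.2]
opening: 42.9
gripper_force: 39.6
```

Emit:
move_arm([
  [0, 0, 0, 0, 0, 0.003, 1],
  [0, 0, 0, 0, 0, 0.002, 1],
  [0, 0, 0, 0, 0, 0, 1],
])

```text
t: 24.02
tcp_pos: [458.8, 120.7, 53.1]
ee_rot: [-180.0, -0.1, 10.3]
ft_force: [-5.5, -1.9, 31.1]
opening: 43.2
gripper_force: 36.4
```

Emit:
move_arm([
  [0, 0, 0, 0, 0, -0.002, 1],
  [0, 0, 0, 0, 0, 0, 0.3],
  [0, 0, 0, 0, 0, 0, 0],
  [0, 0, 0, 0, 0, 0, 0],
  [0, 0, 0, 0, 0, 0, 0],
  [0, 0, 0, 0, 0, -0.08, 0],
  [0, 0, 0, 0, 0, -0.12, 0],
  [0, 0, 0, 0, 0, -0.06, 0],
  [0, 0, 0, 0, 0, 0, 0],
])

```text
t: 25.15
tcp_pos: [459.1, 120.8, 184.8]
ee_rot: [-180.0, -0.2, 10.3]
ft_force: [-0.5, -0.2, -0.7]
opening: 85.4
gripper_force: 0.0
```

```bash
python3 go.py 644.5 -210.5 160 10.3;python3 go.py 644.5 -210.5 160 151.5;  python3 - <<'E'
from fit import *
for n in CAL: get_image(n)
fit("square_tin",(42,42,72),0,4,dict(side=(337,225)))
fit("oblong_tin",(78,40,52),0,0,dict(top=(396,171),side=(339,146)))
fit("oblong_base",(102,64,18),0,0,dict(top=(339,162),side=(295,179)))
E
```

```text
t 25.1 rot [-180.    -0.2   10.3] tcp [459.1 120.8 184.8] q7 -107 F [-0.5 -0.2 -0.7] open 85.4
turn units 0.00 (max 1/row) newyaw 10.3 shift [0.246 0.718 0.05 ] norm 0.761 (max .125/row)
t 25.1 rot [-180.    -0.2   10.3] tcp [459.1 120.8 184.8] q7 -107 F [-0.5 -0.2 -0.7] open 85.4
turn units 8.47 (max 1/row) newyaw -28.5 shift [0.642 0.405 0.05 ] norm 0.761 (max .125/row)
square_tin x 457.8 y 119.8 yaw 10.9 cost 0.102 {'side': 0.1}
oblong_tin x 649.4 y -212.4 yaw -26.5 cost 0.114 {'top': 0.11}
oblong_base x 687.3 y -23.2 yaw 38.0 cost 0.069 {'top': 0.06, 'side': 0.08}
```

Emit:
move_arm([
  [0, 0, 0, 0.035, 0.103, 0, 0],
  [0, 0, 0, 0.035, 0.103, 0, 0],
  [0, 0, 0, 0.035, 0.103, 0, 0],
  [0, 0, 0, 0.035, 0.103, 0, 0],
  [0, 0, 0, 0.035, 0.103, 0, 0],
  [0, 0, 0, 0.035, 0.103, 0, 0],
  [0, 0, 0, 0.035, 0.102, 0, 0],
])

```text
t: 26.38
tcp_pos: [643.7, -213.2, 182.0]
ee_rot: [-180.0, 0.0, 10.3]
ft_force: [-0.0, 1.2, 0.1]
opening: 85.6
gripper_force: 0.0
```

Emit:
move_arm([
  [0, 0, 0.92, 0, 0, 0, 0],
  [0, 0, 0.92, 0, 0, 0, 0],
  [0, 0, 0.92, 0, 0, 0, 0],
  [0, 0, 0.92, 0, 0, 0, 0],
  [0, 0, 0.92, 0, 0, 0, 0],
  [0, 0, 0.92, 0, 0, 0, 0],
  [0, 0, 0.92, 0, 0, 0, 0],
  [0, 0, 0.92, 0, 0, 0, 0],
  [0, 0, 0.9, 0, 0, 0.05, 0],
  [0, 0, 0, 0, 0, 0, 0],
])

```text
t: 27.62
tcp_pos: [642.1, -211.0, 155.6]
ee_rot: [179.9, 0.2, -27.5]
ft_force: [-1.4, -0.7, -0.3]
opening: 85.3
gripper_force: 0.0
```

```bash
python3 go.py 646 -211 40 -27.5;  python3 - <<'E'
from fit import *
for n in CAL: get_image(n)
fit("square_tin",(42,42,72),0,4,dict(top=(296,222),side=(337,225)))
fit("oblong_tin",(78,40,52),0,0,dict(side=(339,146)))
a=get_image("top")[130:260,270:450,::-1];b=get_image("side")[90:280,270:450,::-1]
cv2.imwrite("pics/a7.png",cv2.resize(np.vstack([a,b]),None,fx=1.85,fy=1.85,interpolation=2))
E
```

```text
t 27.6 rot [179.9   0.2 -27.5] tcp [ 642.1 -211.   155.6] q7 -102 F [-1.4 -0.7 -0.3] open 85.3
turn units 0.00 (max 1/row) newyaw -27.5 shift [ 0.007 -0.004  0.231] norm 0.231 (max .125/row)
square_tin x 457.2 y 119.9 yaw 5.8 cost 0.092 {'top': 0.11, 'side': 0.08}
oblong_tin x 644.8 y -210.4 yaw -32.2 cost 0.128 {'side': 0.13}
```

View pics/a7.png

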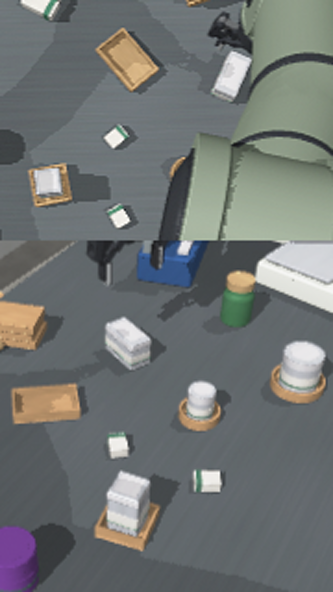

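Square tin is in its base. The gripper is over the oblong tin (crop side 127,343). Descend and grip.

Emit:
move_arm([
  [0, 0, 0, 0.006, -0.004, 0.1, 0],
  [0, 0, 0, 0, 0, 0.08, 0],
  [0, 0, 0, 0, 0, 0.05, 0],
  [0, 0, 0, 0, 0, 0, 0],
  [0, 0, 0, 0, 0, 0, 1],
  [0, 0, 0, 0, 0, 0, 1],
  [0, 0, 0, 0, 0, 0, 1],
  [0, 0, 0, 0, 0, 0, 1],
  [0, 0, 0, 0, 0, 0, 1],
  [0, 0, 0, 0, 0, 0, 1],
], newtons=40)

```text
t: 29.22
tcp_pos: [647.4, -211.4, 44.2]
ee_rot: [-180.0, -0.1, -27.5]
ft_force: [-1.7, 0.0, 8.9]
opening: 39.3
gripper_force: 39.9
```

Emit:
move_arm([
  [0, 0, 0, 0, 0, -0.06, 1],
  [0, 0, 0, 0, 0, -0.1, 1],
  [0, 0, 0, 0, 0, -0.06, 1],
  [0, 0, 0, 0, 0, 0, 1],
])

```text
t: 29.72
tcp_pos: [648.0, -211.6, 156.0]
ee_rot: [-179.9, -0.3, -27.5]
ft_force: [0.4, -0.7, -2.0]
opening: 39.3
gripper_force: 40.9
```

```bash
python3 go.py 687.3 -23.7 150 -27.5; python3 go.py 687.3 -23.7 150 38; python3 - <<'E'
from fit import *
for n in CAL: get_image(n)
fit("oblong_tin",(78,40,52),0,110,dict(side=(348,110)))
b=get_image("side")[40:200,250:450,::-1]
cv2.imwrite("pics/a8.png",cv2.resize(b,None,fx=3,fy=3,interpolation=2))
E
```

```text
t 29.7 rot [-179.9   -0.3  -27.5] tcp [ 648.  -211.6  156. ] q7 -102 F [ 0.4 -0.7 -2. ] open 39.3
turn units -0.01 (max 1/row) newyaw -27.5 shift [-0.104 -0.37   0.012] norm 0.384 (max .125/row)
t 29.7 rot [-179.9   -0.3  -27.5] tcp [ 648.  -211.6  156. ] q7 -102 F [ 0.4 -0.7 -2. ] open 39.3
turn units -14.30 (max 1/row) newyaw 38.0 shift [ 0.293 -0.248  0.012] norm 0.384 (max .125/row)
oblong_tin x 642.8 y -206.5 yaw 147.5 cost 0.282 {'side': 0.28}
```

View pics/a8.png

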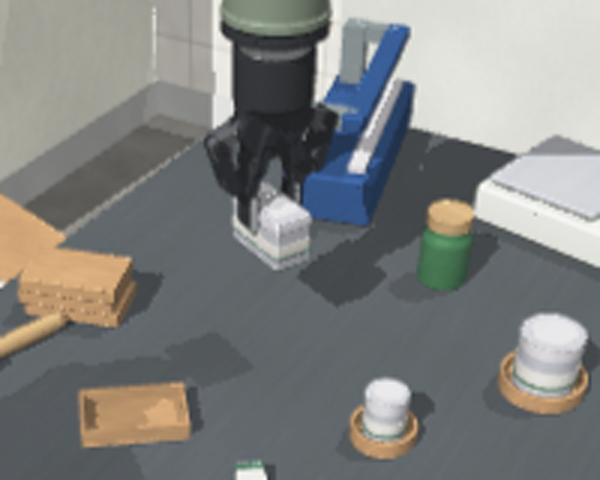

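The oblong tin is held level; base free at (crop 135,413). Turn and carry.

Emit:
move_arm([
  [0, 0, -1, 0, 0, 0, 1],
  [0, 0, -1, 0, 0, 0, 1],
  [0, 0, -1, 0, 0, 0, 1],
  [0, 0, -1, 0, 0, 0, 1],
  [0, 0, -1, 0, 0, 0, 1],
  [0, 0, -1, 0, 0, 0, 1],
  [0, 0, -1, 0, 0, 0, 1],
  [0, 0, -1, 0, 0, 0, 1],
  [0, 0, -1, 0, 0, 0, 1],
  [0, 0, -1, 0, 0, 0, 1],
  [0, 0, -1, 0, 0, 0, 1],
  [0, 0, -1, 0, 0, 0, 1],
])

```text
t: 31.42
tcp_pos: [646.3, -211.1, 151.6]
ee_rot: [-179.9, 0.1, 27.6]
ft_force: [-0.5, -0.2, -1.3]
opening: 39.0
gripper_force: 40.8
```

Emit:
move_arm([
  [0, 0, -1, 0, 0, 0, 1],
  [0, 0, -1, 0, 0, 0, 1],
  [0, 0, -0.3, 0, 0, 0, 1],
  [0, 0, 0, 0.073, -0.062, 0, 1],
  [0, 0, 0, 0.073, -0.062, 0, 1],
  [0, 0, 0, 0.073, -0.062, 0, 1],
  [0, 0, 0, 0.073, -0.062, 0, 1],
  [0, 0, 0, 0, 0, 0.07, 1],
  [0, 0, 0, 0, 0, 0.06, 1],
  [0, 0, 0, 0, 0, 0, 1],
  [0, 0, 0, 0, 0, 0, 1],
])

```text
t: 32.8
tcp_pos: [685.9, -23.6, 88.8]
ee_rot: [180.0, -0.0, 38.0]
ft_force: [0.5, -0.0, -0.5]
opening: 39.2
gripper_force: 40.9
```

```bash
python3 go.py 688 -23 48 38; python3 - <<'E'
from fit import *
for n in CAL: get_image(n)
fit("oblong_tin",(78,40,52),0,46,dict(side=(295,165)))
b=get_image("side")[90:220,220:380,::-1]
cv2.imwrite("pics/a9.png",cv2.resize(b,None,fx=3,fy=3,interpolation=2))
E
```

```text
t 32.8 rot [180.  -0.  38.] tcp [685.9 -23.6  88.8] q7 -64 F [ 0.5 -0.  -0.5] open 39.2
turn units -0.00 (max 1/row) newyaw 38.0 shift [0.004 0.002 0.082] norm 0.082 (max .125/row)
oblong_tin x 678.5 y -21.6 yaw 39.3 cost 0.308 {'side': 0.31}
```

View pics/a9.png

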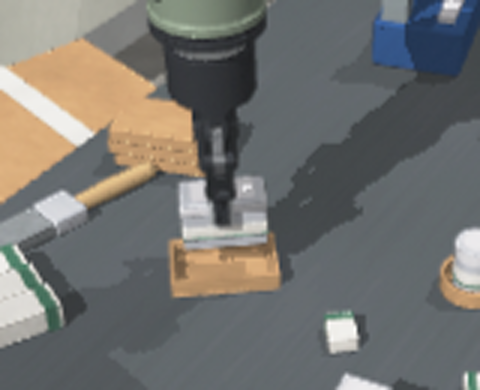

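The tin is parallel to and centred over the oblong base (both at crop column 225). Lowering.

Emit:
move_arm([
  [0, 0, 0, 0.003, 0.001, 0.035, 1],
  [0, 0, 0, 0, 0, 0.035, 1],
  [0, 0, 0, 0, 0, 0.007, 1],
  [0, 0, 0, 0, 0, 0, 1],
  [0, 0, 0, 0, 0, 0, 1],
])

```text
t: 33.62
tcp_pos: [686.6, -23.0, 48.5]
ee_rot: [-180.0, 0.0, 38.0]
ft_force: [-0.2, 0.3, -1.2]
opening: 39.3
gripper_force: 40.5
```

Emit:
move_arm([
  [0, 0, 0, 0, 0, 0.002, 1],
  [0, 0, 0, 0, 0, 0.001, 1],
  [0, 0, 0, 0, 0, 0, 1],
])

```text
t: 34.0
tcp_pos: [686.8, -23.1, 48.1]
ee_rot: [-180.0, 0.0, 38.0]
ft_force: [-5.0, -0.2, 9.5]
opening: 39.6
gripper_force: 41.7
```

Emit:
move_arm([
  [0, 0, 0, 0, 0, 0, 0.3],
  [0, 0, 0, 0, 0, 0, 0],
  [0, 0, 0, 0, 0, 0, 0],
  [0, 0, 0, 0, 0, 0, 0],
  [0, 0, 0, 0, 0, -0.08, 0],
  [0, 0, 0, 0, 0, -0.12, 0],
  [0, 0, 0, 0, 0, -0.1, 0],
  [0, 0, 0, 0, 0, -0.1, 0],
  [0, 0, 0, -0.08, 0.09, 0, 0],
  [0, 0, 0, -0.08, 0.09, 0, 0],
  [0, 0, 0, -0.08, 0.09, 0, 0],
  [0, 0, 0, 0, 0, 0, 0],
])

```text
t: 35.5
tcp_pos: [674.2, -209.6, 247.5]
ee_rot: [179.9, 0.1, 37.6]
ft_force: [0.7, 1.9, -0.3]
opening: 85.2
gripper_force: 0.0
```

```bash
python3 - <<'E'
from fit import *
for n in CAL: get_image(n)
fit("oblong_tin",(78,40,52),0,4,dict(top=(339,156),side=(295,170)))
a=get_image("top")[90:290,150:480,::-1];b=get_image("side")[100:370,150:480,::-1]
cv2.imwrite("pics/a10.png",cv2.resize(np.vstack([a,b]),None,fx=1.27,fy=1.27,interpolation=2))
E
```

```text
oblong_tin x 685.7 y -25.7 yaw 219.0 cost 0.13 {'top': 0.07, 'side': 0.19}
```

View pics/a10.png

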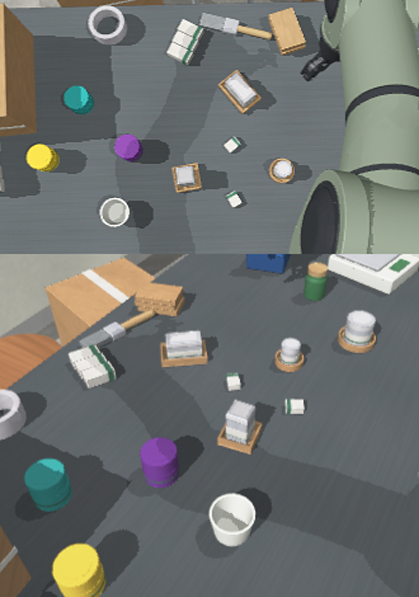

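All four tins stand upright in their matching bases, and the jar, cup and coloured drums haven't moved.

```bash
python3 -c "
from plant import *
print(job_done())"
```

```text
the job is handed in; nothing more can be done
None
```

I put all four tea tins upright in their matching bases, with the small round one moved out of the big base first, and handed the job in at about 36 s. The last pictures show every tin seated and the jar, cup and coloured look-alikes unmoved.

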